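Click the tag marker's dial to the yellow tooth and strike

TASK

Set the tag marker and strike its tag: gently, with a fingertip, flick the teeth of its dial counter-clockwise (seen from above) until the yellow tooth has clicked into rest at the red pointer, without letting the dial run a click past it. Then push the green plunger fully down and let it come back up. Do not press the plunger before the dial is set, do not lift or shove the marker, and leave everything else on the bench where it is.

Things in the scene. Friction and masses are not known exactly. Their poses are not given: they have to be found in the camera images.
- marker: Green and grey dial tag marker, 240 mm long (x) by 160 mm wide (y), loose but heavy (3 to 4.5 kg), standing on the bench. Origin: centre of its underside; x points from the dial along to the green plunger, y to the left of that, z up. Housing top 46 mm above the bench; nothing on the marker is higher than about 110 mm.
- dial (a joint): Turn of the dial (rad) about the marker's z, counter-clockwise from above positive; 0 = yellow tooth at the pointer. It clicks into rest every 45 degrees (0.785), at multiples of 0.785; it starts at rest 2 to 5 clicks short (-1.57 to -3.93). About 3 N at the tooth tips moves it off a rest; just past halfway it snaps on into the next. End stops at -4.4 and +1.3.
- dial_centre (a point): On the vertical axis of the flat 8-toothed dial (marker x = -35 mm), at the teeth's mid-height, 67 mm above the bench. Straight radial teeth every 45 degrees (7 dark, 1 yellow), 10 mm wide, from radius 34 to 56 mm, from 58 to 76 mm above the bench. Gaps about 33 mm wide at the tips, open from above and outside, 12 mm of air below. Hub: radius 17 mm, top at 82 mm.
- yellow_tooth (a point): Outer end of the yellow tooth at its mid-height, 56 mm from the dial's axis; it turns with the dial. Whenever the dial is at rest, some tooth points at the pointer, so gaps lie centred 22.5 degrees either side of that line and every 45 degrees on.
- pointer (a point): Inner face of the fixed red pointer post, on the marker's x axis, 63 mm from the dial's axis towards the plunger, 67 mm above the bench. The post is 8 mm wide, 16 mm long (x), top at 75 mm.
- strike (a joint): Travel of the green strike plunger in m: 0 up, 0.008 fully down. Sprung: about 6 N holds it fully down, and it comes back up when released.
- strike_top (a point): Centre of the top of the round green plunger, 32 mm across, on the marker's x axis at x = +85 mm, 93 mm above the bench when up; it is pushed straight down.
- tag_tray: Bystander: blue open tray 100 x 70 x 25 mm beside the marker on its +y side. Origin: centre of its underside.
- punch: Bystander: screwdriver-like hand tool about 160 mm long lying beside the marker on its -y side, about 30 mm thick.
- hammer: Bystander: hammer lying on the bench.
- wrench: Bystander: wrench lying on the bench.
- oiler: Bystander: standing steel bottle, 60 mm across, 150 mm tall, red cap. Origin: centre of its underside.
- pot: Bystander: steel cup, 80 mm across, 90 mm tall. Origin: centre of its underside.
- collar: Bystander: dark steel collar lying flat, 64 mm across, 20 mm tall. Origin: centre of its underside.

How it is judged:
By the outcome, as a careful person would: the job done as asked, in the order asked, and still so for the second after the job is handed in, with the robot touching nothing.
It also fails if it takes over 64 s, if anything falls off the work surface, if the arm or the gripper's body presses on something with over 40 N, if the wrist force passes 120 N, or if a joint passes its speed limit or range.

ROBOT

A 6-joint arm with a two-finger parallel gripper is mounted at the origin on the work surface. World frame = base frame: x ahead of the robot, y to its left, z up, the work surface at z = 0. Lengths are in m, angles in rad, forces in N, time in s.
With the tool pointing down it reaches from about 0.275 to 0.85 m from the base axis. Payload 5.2 kg.
Tool frame: the origin (TCP) lies at the very end of the fingers, on their centre line; the grasp point (between the pads) lies arm.grip_point_offset behind it (arm.grip_point_offset is the distance from the TCP to the grasp point, in m); z points along the fingers, y is the direction in which the jaws open and shut (so a half turn about z gives the same grasp; the last joint's range is limited). The gripper opens to 85 mm and grips with 20 to 120 N. Pads are 22 mm wide; open, the fingers measure 114 mm over their backs; the gripper's body (76 mm by 85 mm) begins 54 mm behind the grasp point. The pads swing forward as they close: fully open they stand 13 mm farther back than shut.
Start: joints at [-1.409, 0.259, 1.535, -0, 1.348, -0.203], TCP at [0.196, -0.514, 0.231] pointing down, gripper open.
Joint ranges: [-3.14, 3.14], [-0.91, 2.08], [0.19, 2.58], [-1.22, 4.36], [0.22, 2.71], [-3.12, 3.12]. Speed limits (rad/s): [2.57, 2.57, 3.14, 3.14, 3.14, 3.14].

INTERFACE

Orientations are given as a rotation vector (axis times angle).
In Python, from cell import arm gives the robot as it stands.
- The arm moves only by the shell command python3 -m pendant 'ROWS' [OPENING] [FORCE]. ROWS is JSON, one flat list of numbers, 4 for each row, row after row: the shift along the tool's x, y, z scaled (see below), then the turn about the tool's z scaled (see below). In form: [dx, dy, dz, twist, dx, dy, dz, twist, ...]. A call has 1 to 10 rows; each row is the pose to reach, as a shift and turn from the pose commanded when the call began, along the tool's axes at that moment; what a row does not reach only later rows make up. The controller multiplies each number of a shift by 0.1 m and each number of a turn by 0.5 rad. A row lasts 1/8 s, in which the tool goes at most 62.5 mm and 10.7 degrees, less where a joint would pass 70% of its speed; a pose out of reach is approached as far as the arm can. A call with a number of a shift or a turn outside -1 to 1 is refused whole. A call with a gripper value outside its range is refused whole. OPENING is the finger opening in mm, from 0 to 85.4, set as the call begins (- or left out, the last holds). The fingers move at their own pace and stop on an object; FORCE is the grip in N (left out, the last holds). Time passes only in rows, so rows that repeat a pose let the fingers close. It gives the time, the measured TCP pose, the force and the opening at its end, in the units of the state.
- arm.get_state(): the state, without advancing time (a new reading comes with each control period).
- arm.read_camera(name): name is "side" or "top" or "wrist"; returns the picture (420x560x3 uint8, red, green, blue); there is no depth.
- arm.get_calibration(name): a dict with "intrinsics" (3x3 intrinsics, pixels), "k1" (the pictures are not rectified: a ray, as slopes to the right and down, at radius r is drawn at 1 + k1 r^2 times it, then the intrinsics apply), "position" and "orientation" of the camera in the world. Camera axes: x right, y down, z forward; pixel columns grow to the right and rows downward; lengths in m; the calibration is good to about 2 mm. A picture is of the moment at which its call begins: read the wrist's pose just before it. get_calibration takes no time and is no camera call; for the wrist camera it gives the pose at the moment of the call.
- arm.sign_off(): hands the job in, once; it reports no verdict.
Trained networks look in the newest picture that a camera, given by its name, has taken for a name from the list of things; names that differ only in an ending like _2 or _b are one class to them, and where a whole thing is asked for, a point or a joint stands for the part that bears it (a point fixed in the world has none). Each returns a list of dicts, best first, with "score" (0 to 1); they miss things now and then, are a little off and sometimes report something else, mostly with a low value. They report only what shows in the picture. A call takes as long as a camera call.
- arm.boxes_of(camera, thing): "centre" ([x, y, z] in m, in world coordinates, good to about 4 mm: the middle of the surface that is visible of it).
The state is a dict: "time_s": time; "joint_positions": joint angles; "dq": joint speeds; "joint_torque": joint torques, N m; "eef_pos": TCP position; "tcp_rot": TCP orientation; "ft_force": force on the tool from outside, world axes, zero at the start; "ft_torque": the same for the moment, N m; "width": finger opening in m.
Only numpy, scipy, OpenCV 4.12 (cv2) and the standard library are available. Lean on these libraries where they do the work, as an engineer would, in place of code of your own. Each camera call takes 0.05 s, during which the arm holds its last target. There are 200 camera calls.

## Working session

There is one attempt and no reset: what is moved stays moved. The work goes in short steps, Python scripts to look and compute and a shell command to move; the robot and the scene stay as the last step left them, time stands still between calls to the robot, and variables do not carry over. Pictures are saved under pics/ and viewed, about 8 in all and at most 12, crops included, and the job is handed in when it is done.

```bash
ls; mkdir -p pics
python3 - <<'E'
from cell import arm
import cv2
for c in ("top","side"):
    im=arm.read_camera(c); cv2.imwrite(f"pics/{c}0.png",im[:,:,::-1])
    for t in ("marker","dial_centre","yellow_tooth","pointer","strike_top","tag_tray","punch","oiler","pot","collar","hammer","wrench"):
        try: r=arm.boxes_of(c,t); print(c,t,[(round(d["score"],2),[round(float(v),3) for v in d["centre"]]) for d in r[:2]])
        except Exception as e: print(c,t,e)
s=arm.get_state(); print(s["time_s"],s["eef_pos"],s["tcp_rot"],s["width"],arm.grip_point_offset)
for c in ("top","side"): print(arm.get_calibration(c))
E
```

```text
pics
top marker [(0.67, [0.544, -0.017, 0.044])]
top dial_centre [(0.95, [0.514, -0.032, 0.078])]
top yellow_tooth [(0.57, [0.516, -0.029, 0.077])]
top pointer [(0.95, [0.549, -0.015, 0.045])]
top strike_top [(0.57, [0.632, 0.012, 0.093])]
top tag_tray [(0.82, [0.498, 0.151, 0.008])]
top punch [(0.82, [0.57, -0.184, 0.019]), (0.51, [0.773, 0.106, 0.018])]
top oiler [(0.93, [0.518, -0.456, 0.1])]
top pot [(0.76, [0.407, -0.501, 0.053])]
top collar [(0.79, [0.774, 0.104, 0.018])]
top hammer [(0.77, [0.418, 0.527, 0.027])]
top wrench [(0.73, [0.628, 0.474, 0.005])]
side marker [(0.8, [0.535, 0.019, 0.045]), (0.54, [0.51, -0.019, 0.07])]
side dial_centre [(0.65, [0.514, -0.015, 0.069]), (0.32, [0.768, 0.114, 0.019])]
side yellow_tooth [(0.73, [0.515, -0.015, 0.07])]
side pointer [(0.78, [0.534, 0.018, 0.045])]
side strike_top [(0.63, [0.628, 0.484, 0.004]), (0.4, [0.629, 0.016, 0.094])]
side tag_tray [(0.73, [0.504, 0.151, 0.014]), (0.51, [0.407, -0.462, 0.063])]
side punch [(0.72, [0.569, -0.176, 0.019])]
side oiler [(0.57, [0.515, -0.446, 0.069]), (0.31, [0.513, -0.018, 0.071])]
side p
[... 284 characters left out ...]
0 5.69770592e-01 2.58226220e-06] 0.08518332128537337 0.0187
{'intrinsics': array([[428.16978259,   0.        , 288.48339065],
       [  0.        , 428.16978259, 216.11435059],
       [  0.        ,   0.        ,   1.        ]]), 'k1': -0.051897416047251926, 'position': array([0.37985794, 0.02198618, 1.2301983 ]), 'orientation': array([-2.13791365,  2.11100268, -0.16617489])}
{'intrinsics': array([[430.04088958,   0.        , 273.49350878],
       [  0.        , 430.04088958, 213.53789093],
       [  0.        ,   0.        ,   1.        ]]), 'k1': -0.041432111298872906, 'position': array([-0.01530168,  1.160785  ,  0.86412876]), 'orientation': array([-0.60484099,  2.49022469, -1.3996397 ])}
```

```bash
cat > h.py <<'E'
import numpy as np,cv2
from scipy.spatial.transform import Rotation as R
def ray(cal,uv):
    K=cal["intrinsics"]; p=np.array([(uv[0]-K[0,2])/K[0,0],(uv[1]-K[1,2])/K[1,1]]); q=p.copy()
    for _ in range(20): q=p/(1+cal["k1"]*(q@q))
    return R.from_rotvec(cal["orientation"]).apply([*q,1])
def onz(cal,uv,z):
    d=ray(cal,uv); o=np.array(cal["position"]); return o+d*(z-o[2])/d[2]
def proj(cal,P):
    c=R.from_rotvec(cal["orientation"]).inv().apply(np.array(P)-cal["position"]); q=c[:2]/c[2]; q=q*(1+cal["k1"]*(q@q))
    K=cal["intrinsics"]; return q*[K[0,0],K[1,1]]+[K[0,2],K[1,2]]
def blobs(im,lo,hi,mina=8):
    m=cv2.inRange(cv2.cvtColor(im,cv2.COLOR_RGB2HSV),lo,hi); n,_,st,ce=cv2.connectedComponentsWithStats(m)
    return [(int(st[i,4]),ce[i].round(1)) for i in range(1,n) if st[i,4]>=mina]
COL={"yellow":((22,120,120),(33,255,255),.076),"green":((45,80,40),(85,255,255),.093),"red":((0,150,90),(8,255,255),.075)}
def find(cal,im,roi=((.35,.75),(-.15,.15))):
    for k,(lo,hi,z) in COL.items():
        for a,c in blobs(im,lo,hi):
            p=onz(cal,c,z)
            if roi[0][0]<p[0]<roi[0][1] and roi[1][0]<p[1]<roi[1][1]: print(k,a,c,p.round(4))
E
python3 - <<'E'
from cell import arm
from h import *
ims=[]
for c,ctr in (("top",(.54,-.02,.06)),("side",(.54,-.02,.06))):
    im=cv2.imread(f"pics/{c}0.png")[:,:,::-1].copy(); cal=arm.get_calibration(c); print(c); find(cal,im)
    u,v=proj(cal,ctr).astype(int); print(u,v)
    ims.append(cv2.resize(im[v-75:v+75,u-75:u+75],(400,400),interpolation=cv2.INTER_CUBIC))
cv2.imwrite("pics/c0.png",np.hstack(ims)[:,:,::-1])
E
```

```text
top
yellow 42 [328.1 233.8] [ 0.5325 -0.0666  0.076 ]
green 1207 [307.6 225.6] [ 0.5518 -0.0104  0.093 ]
green 116 [300.4 196.5] [0.6315 0.0097 0.093 ]
red 14 [306.3 213.9] [ 0.5869 -0.0071  0.075 ]
310 231
side
green 59 [256.5 206.3] [0.6272 0.0186 0.093 ]
green 93 [254.1 218.4] [0.5954 0.0928 0.093 ]
green 523 [278.4 235.1] [0.4784 0.144  0.093 ]
red 96 [296.  203.2] [ 0.5251 -0.0953  0.075 ]
red 15 [270.1 213.5] [0.5758 0.0133 0.075 ]
283 215
```

View pics/c0.png

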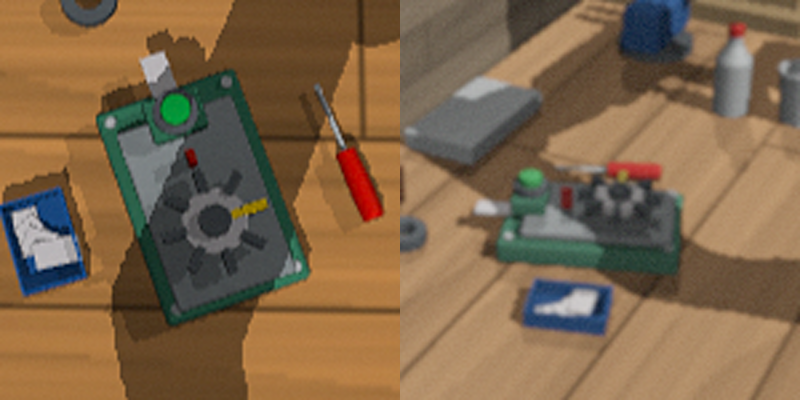

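The yellow tooth sits about 90° clockwise of the pointer, so the dial is 2 clicks short. Marker yaw is roughly 20°, close to the tool's yaw. I'm moving above the marker for a close look with the wrist camera.

```bash
python3 -m pendant '[0.5,-0.37,0,0,1,-0.75,0,0]' && python3 -m pendant '[0.5,-0.37,0,0,1,-0.75,0,0]' && python3 -m pendant '[0.5,-0.37,0,0,1,-0.75,0,0]' && python3 -m pendant '[0.5,-0.37,0,0,1,-0.75,0,0,1,-0.75,0,0]'
python3 - <<'E'
from cell import arm
from h import *
cal=arm.get_calibration("wrist");im=arm.read_camera("wrist"); cv2.imwrite("pics/w1.png",im[:,:,::-1])
s=arm.get_state();print(s["time_s"],s["eef_pos"],s["tcp_rot"],cal)
find(cal,im)
for t in ("dial_centre","yellow_tooth","pointer","strike_top"):
    print(t,[(round(d["score"],2),np.round(d["centre"],4)) for d in arm.boxes_of("wrist",t)[:2]])
E
```

```text
time_s: 1.55
eef_pos: [0.2631, -0.4075, 0.2311]
tcp_rot: [-3.09, -0.567, -0.001]
ft_force: [1.6, -0.3, 0.6]
width: 0.085
time_s: 1.8
eef_pos: [0.33, -0.3013, 0.2315]
tcp_rot: [3.089, 0.569, 0.001]
ft_force: [1.0, -0.0, 0.4]
width: 0.0854
time_s: 2.05
eef_pos: [0.3966, -0.1957, 0.2317]
tcp_rot: [3.089, 0.569, 0.001]
ft_force: [0.5, 0.3, 0.1]
width: 0.0855
time_s: 2.42
eef_pos: [0.4639, -0.0875, 0.2314]
tcp_rot: [-3.087, -0.581, -0.001]
ft_force: [-0.3, -0.4, -1.0]
width: 0.0857
2.475 [ 0.462992   -0.08955535  0.23126322] [-3.08797883e+00 -5.77897744e-01  2.15499621e-04] {'intrinsics': array([[295.85194787,   0.        , 280.83984085],
       [  0.        , 295.85194787, 212.75567104],
       [  0.        ,   0.        ,   1.        ]]), 'k1': -0.03388509316002994, 'position': array([ 0.53456677, -0.06022654,  0.3750544 ]), 'orientation': array([ 2.37867382, -1.62646231, -0.24728127])}
yellow 380 [286.1 126.1] [ 0.5318 -0.0669  0.076 ]
green 4365 [260.4 104.8] [ 0.5408 -0.0381  0.093 ]
green 860 [249.5  12.6] [ 0.6065 -0.0042  0.093 ]
red 172 [247.   45.1] [ 0.5854 -0.0074  0.075 ]
dial_centre [(0.93, array([ 0.5248, -0.0317,  0.0738]))]
yellow_tooth [(0.62, array([ 0.5192, -0.0303,  0.0756])), (0.29, array([ 0.5468, -0.0264,  0.0457]))]
pointer [(0.95, array([ 0.5468, -0.0235,  0.0451]))]
strike_top []
```

View pics/w1.png

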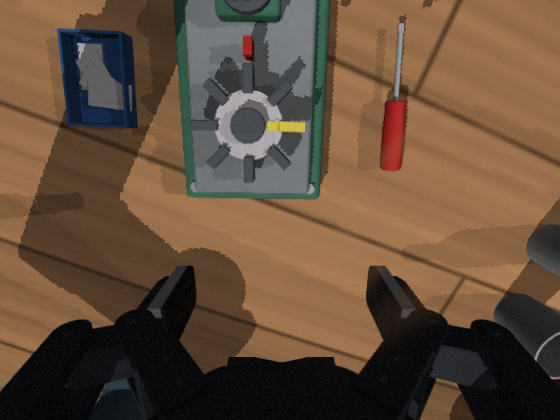

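The wrist picture shows the hub at about (248,125), the yellow tooth at 3 o'clock (305,127) and the red pointer at 12 o'clock (247,45). That confirms the dial is 2 clicks short. Next I compute the pose and the offset to the start point.

```bash
cat > off.py <<'E'
from cell import arm
from h import *
C=np.array([0,0.]);YAW=0
def plan(C,yaw,tgts,s):
    M=R.from_rotvec(s["tcp_rot"]).as_matrix(); print("tool x yaw",np.degrees(np.arctan2(M[1,0],M[0,0])).round(2),"marker",np.degrees(yaw).round(2))
    for n,(x,y,z) in tgts.items():
        w=np.array([C[0]+x*np.cos(yaw)-y*np.sin(yaw),C[1]+x*np.sin(yaw)+y*np.cos(yaw),z]); print(n,w.round(4),"tool",(M.T@(w-s["eef_pos"])*1000).round(1),"mm")
E
python3 - <<'E'
from off import *
s=arm.get_state();cal=arm.get_calibration("wrist")
hub=onz(cal,(248.5,125),.082);P=onz(cal,(247,45.1),.075)
l=onz(cal,(190,125.5),.076);r=onz(cal,(306,127),.076);f=onz(cal,(249,182.5),.076);b=onz(cal,(248,63.5),.076)
y=onz(cal,(286.1,126.1),.076)
for n,v in dict(hub=hub,P=P,mid_lr=(l+r)/2,mid_fb=(f+b)/2,lr=l-r).items(): print(n,v.round(4))
print(np.degrees(np.arctan2(*(P-hub)[[1,0]])),np.linalg.norm((P-hub)[:2]),np.degrees(np.arctan2(*(l-r)[[1,0]]))-90,np.linalg.norm(l-r))
T=onz(arm.get_calibration("top"),(300.4,196.5),.093);print("strike",T, np.degrees(np.arctan2(*(T-hub)[[1,0]])),np.linalg.norm((T-hub)[:2]))
E
```

```text
hub [ 0.5183 -0.039   0.082 ]
P [ 0.584  -0.0141  0.075 ]
mid_lr [ 0.5168 -0.0383  0.076 ]
mid_fb [ 0.517  -0.0388  0.076 ]
lr [-0.0385  0.1062  0.    ]
20.773644059872442 0.07028101386625822 19.911851500650755 0.11299433647128546
strike [0.63148143 0.00966398 0.093     ] 23.274351610929664 0.12325116349984416
```

Run:
```python
from off import *
s=arm.get_state()
cal={'intrinsics':np.array([[295.85194787,0,280.83984085],[0,295.85194787,212.75567104],[0,0,1]]),'k1':-0.03388509316002994,'position':np.array([0.53456677,-0.06022654,0.3750544]),'orientation':np.array([2.37867382,-1.62646231,-0.24728127])}
hub=onz(cal,(248.5,125),.082);P=onz(cal,(247,45.1),.075)
l=onz(cal,(190,125.5),.076);r=onz(cal,(306,127),.076);f=onz(cal,(249,182.5),.076);b=onz(cal,(248,63.5),.076)
for n,v in dict(hub=hub,P=P,mid_lr=(l+r)/2,mid_fb=(f+b)/2).items(): print(n,v.round(4))
T=onz(arm.get_calibration("top"),(300.4,196.5),.093)
for a,b_ in ((P,hub),(l,r),(b,f),(T,hub)): d=(a-b_)[:2]; print(np.degrees(np.arctan2(d[1],d[0])).round(2),np.linalg.norm(d).round(4))
C=((l+r)/2+(f+b)/2+hub)[:2]/3; yaw=np.arctan2(*(b-f)[[1,0]])
plan(C,yaw,{"start_hi":(-.052,-.0326,.12),"start":(-.052,-.0326,.047),"end":(-.052,-.0636,.047),"strike":(.12,0,.12)},s)
print(C,yaw, np.round(s["eef_pos"],4))
```

```text
hub [ 0.5199 -0.033   0.082 ]
P [ 0.5854 -0.0074  0.075 ]
mid_lr [ 0.5184 -0.0323  0.076 ]
mid_fb [ 0.5186 -0.0328  0.076 ]
21.31 0.0704
110.44 0.1131
20.04 0.1117
20.92 0.1195
tool x yaw 20.79 marker 20.04
start_hi [ 0.4813 -0.0811  0.12  ] tool [ 22.3  -4.1 111.3] mm
start [ 0.4813 -0.0811  0.047 ] tool [ 22.3  -4.1 184.3] mm
end [ 0.4919 -0.1102  0.047 ] tool [ 21.9  26.9 184.3] mm
strike [0.6317 0.0084 0.12  ] tool [194.7 -34.5 111.2] mm
[ 0.51895423 -0.03267418] 0.3497818913850371 [ 0.4619 -0.0929  0.2313]
```

```bash
python3 -m pendant '[0.11,-0.02,0.4,0,0.22,-0.04,0.8,0,0.22,-0.04,1,0,0.22,-0.04,1,0]' 85 && python3 -m pendant '[0,0,0.3,0,0,0,0.4,0,0,0,0.4,0,0,0,0.4,0]'
python3 - <<'E'
from off import *
s=arm.get_state();plan(np.array([.5188,-.0326]),np.radians(20.7),{"start":(-.052,-.0326,.047)},s);print(s["eef_pos"])
a=arm.read_camera("wrist");s=arm.get_state()
b=arm.read_camera("side");u,v=proj(arm.get_calibration("side"),(.5,-.06,.07)).astype(int)
b=cv2.resize(b[v-70:v+70,u-70:u+70],(420,420),interpolation=cv2.INTER_CUBIC)
cv2.imwrite("pics/d1.png",np.hstack([a[:,90:470],b])[:,:,::-1])
E
```

```text
time_s: 3.18
eef_pos: [0.4799, -0.081, 0.1299]
tcp_rot: [-3.088, -0.565, 0.005]
ft_force: [0.1, -0.6, 0.5]
width: 0.0852
time_s: 3.68
eef_pos: [0.4823, -0.0806, 0.0925]
tcp_rot: [3.089, 0.569, 0.003]
ft_force: [0.9, -0.7, 0.6]
width: 0.085
tool x yaw 20.88 marker 20.7
start [ 0.4817 -0.0815  0.047 ] tool [-1.   0.6 45.5] mm
[ 0.4822927  -0.08056924  0.09247808]
```

View pics/d1.png

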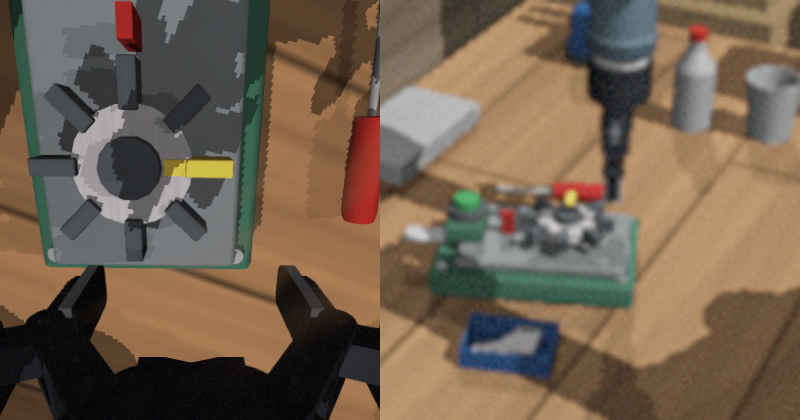

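The left finger lines up with the gap left of the 6 o'clock tooth. I'll check the expected tip pixel numerically before going down.

Run:
```python
from off import *
s=arm.get_state();cal=arm.get_calibration("wrist");M=R.from_rotvec(s["tcp_rot"]).as_matrix()
for b in (0,.013,.02):
  for dx in (-.011,.011):
    for dy in (-.0425,-.057): print(b,dx,dy,(proj(cal,s["eef_pos"]+M@[dx,dy,-b])-[90,0]).round(0))
```

```text
0 -0.011 -0.0425 [114. 285.]
0 -0.011 -0.057 [ 87. 285.]
0 0.011 -0.0425 [110. 249.]
0 0.011 -0.057 [ 83. 249.]
0.013 -0.011 -0.0425 [107. 299.]
0.013 -0.011 -0.057 [ 79. 299.]
0.013 0.011 -0.0425 [103. 260.]
0.013 0.011 -0.057 [ 74. 260.]
0.02 -0.011 -0.0425 [103. 307.]
0.02 -0.011 -0.057 [ 74. 307.]
0.02 0.011 -0.0425 [ 99. 267.]
0.02 0.011 -0.057 [ 68. 266.]
```

```bash
python3 -m pendant '[-0.01,0.01,0.2,0,-0.01,0.01,0.35,0,-0.01,0.01,0.45,0,-0.01,0.01,0.45,0]'
python3 - <<'E'
from off import *
s=arm.get_state();plan(np.array([.5188,-.0326]),np.radians(20.7),{"start":(-.052,-.0326,.047),"end":(-.052,-.0636,.047)},s);print(s["eef_pos"],s["ft_force"])
E
```

```text
time_s: 4.28
eef_pos: [0.4804, -0.081, 0.0456]
tcp_rot: [-3.088, -0.57, 0.002]
ft_force: [0.1, -0.5, 0.8]
width: 0.0851
tool x yaw 20.91 marker 20.7
start [ 0.4817 -0.0815  0.047 ] tool [ 1.   0.9 -1.4] mm
end [ 0.4926 -0.1105  0.047 ] tool [ 0.9 31.9 -1.4] mm
[ 0.48043603 -0.0810253   0.04560834] [ 0.13362122 -0.48836623  0.76673179]
```

```bash
python3 -m pendant '[0.01,0.03,0,0,0.01,0.06,0,0,0.01,0.08,0,0,0.01,0.1,0,0,0.01,0.12,0,0,0.01,0.14,0,0,0.01,0.16,0,0,0.01,0.18,0,0]' && python3 -m pendant '[0,0.02,0,0,0,0.04,0,0,0,0.06,0,0,0,0.08,0,0,0,0.1,0,0,0,0.12,0,0,0,0.14,0,0,0,0.14,0,0]'
python3 - <<'E'
from off import *
cal=arm.get_calibration("wrist");a=arm.read_camera("wrist");cv2.imwrite("pics/e1.png",a[:,:,::-1]);find(cal,a)
t=arm.read_camera("top");find(arm.get_calibration("top"),t)
E
```

```text
time_s: 5.28
eef_pos: [0.4885, -0.0981, 0.0463]
tcp_rot: [3.089, 0.57, 0.0]
ft_force: [-1.3, 0.6, 0.5]
width: 0.085
time_s: 6.28
eef_pos: [0.4933, -0.1109, 0.0463]
tcp_rot: [-3.089, -0.57, 0.0]
ft_force: [-0.5, 0.1, 1.3]
width: 0.085
yellow 2747 [177.7 112.6] [ 0.5536 -0.0477  0.076 ]
green 6823 [295.  118.2] [ 0.5666 -0.088   0.093 ]
green 292 [ 12.5 134. ] [ 0.5301 -0.0035  0.093 ]
green 234 [ 34.1 224.5] [ 0.5007 -0.0144  0.093 ]
green 529 [291.6 287.5] [ 0.5101 -0.1091  0.093 ]
green 17 [ 47.8 280.2] [ 0.4796 -0.0219  0.093 ]
green 25 [ 53.2 295.3] [ 0.4736 -0.0247  0.093 ]
red 346 [100.2   9. ] [ 0.5772 -0.0129  0.075 ]
yellow 55 [321.1 225.8] [ 0.5542 -0.0476  0.076 ]
green 310 [319.5 197.2] [ 0.6301 -0.0422  0.093 ]
green 116 [300.4 196.5] [0.6315 0.0097 0.093 ]
green 607 [287.8 229.1] [0.5417 0.0426 0.093 ]
green 73 [336.9 262.5] [ 0.454  -0.0885  0.093 ]
red 22 [306.4 214.6] [ 0.5849 -0.0074  0.075 ]
```

View pics/e1.png

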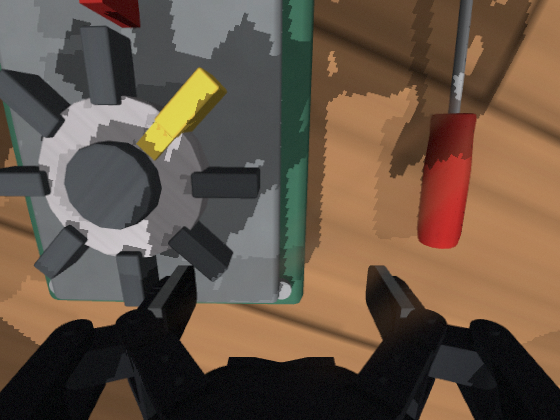

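The dial advanced exactly one click (yellow at 1:30) and the marker hasn't moved: the strike pixel is unchanged. Repeating the flick once.

```bash
python3 -m pendant '[0,0,-0.25,0,0,0,-0.4,0,0,-0.16,-0.45,0,0,-0.32,-0.45,0,0,-0.32,-0.45,0,0,-0.32,-0.3,0,0,-0.32,-0.15,0,0,-0.32,0,0,0,-0.32,0,0]'
python3 - <<'E'
from off import *
s=arm.get_state();plan(np.array([.5188,-.0326]),np.radians(20.7),{"start":(-.052,-.0326,.047),"end":(-.052,-.0636,.047)},s);print(s["eef_pos"],s["ft_force"])
t=arm.read_camera("top");find(arm.get_calibration("top"),t)
E
```

```text
time_s: 7.5
eef_pos: [0.4806, -0.0807, 0.0443]
tcp_rot: [-3.087, -0.569, 0.005]
ft_force: [1.1, -0.1, 0.3]
width: 0.085
tool x yaw 20.87 marker 20.7
start [ 0.4817 -0.0815  0.047 ] tool [ 0.7  1.1 -2.7] mm
end [ 0.4926 -0.1105  0.047 ] tool [ 0.6 32.1 -2.7] mm
[ 0.48057443 -0.08066395  0.04434135] [ 1.13798334 -0.1127472   0.25428695]
green 251 [316.5 193.3] [ 0.6409 -0.034   0.093 ]
green 116 [300.5 196.5] [0.6315 0.0094 0.093 ]
green 570 [286.6 225.8] [0.5506 0.046  0.093 ]
green 84 [323.2 267.5] [ 0.4404 -0.0523  0.093 ]
red 21 [306.5 214.7] [ 0.5846 -0.0077  0.075 ]
```

```bash
python3 -m pendant '[0.01,0.03,0,0,0.01,0.06,0,0,0.01,0.08,0,0,0.01,0.1,0,0,0.01,0.12,0,0,0.01,0.14,0,0,0.01,0.16,0,0,0.01,0.18,0,0]' && python3 -m pendant '[0,0.02,0,0,0,0.04,0,0,0,0.06,0,0,0,0.08,0,0,0,0.1,0,0,0,0.12,0,0,0,0.14,0,0,0,0.14,0,0]'
python3 - <<'E'
from off import *
cal=arm.get_calibration("wrist");a=arm.read_camera("wrist");cv2.imwrite("pics/e2.png",a[:,:,::-1]);find(cal,a)
t=arm.read_camera("top");print("top");find(arm.get_calibration("top"),t)
E
```

```text
time_s: 8.55
eef_pos: [0.4895, -0.0978, 0.0463]
tcp_rot: [3.089, 0.57, 0.0]
ft_force: [0.5, 0.3, 1.1]
width: 0.085
time_s: 9.55
eef_pos: [0.4943, -0.1106, 0.0463]
tcp_rot: [-3.089, -0.57, 0.0]
ft_force: [-0.2, -0.1, -0.6]
width: 0.0845
yellow 2942 [101.3  82.5] [ 0.555  -0.0184  0.076 ]
green 6828 [295.  118.5] [ 0.5674 -0.0877  0.093 ]
green 10 [ 0.2 69.9] [0.5494 0.003  0.093 ]
green 286 [ 13.1 136.4] [ 0.5303 -0.0034  0.093 ]
green 235 [ 34.6 226.1] [ 0.5011 -0.0142  0.093 ]
green 533 [293.7 286.5] [ 0.5117 -0.1093  0.093 ]
green 15 [ 48.2 281.4] [ 0.4801 -0.0218  0.093 ]
green 26 [ 53.3 296.3] [ 0.4741 -0.0245  0.093 ]
green 10 [118.5 302. ] [ 0.4812 -0.049   0.093 ]
red 412 [99.1 10.2] [ 0.5776 -0.0123  0.075 ]
top
yellow 54 [310.4 225.3] [ 0.5553 -0.0185  0.076 ]
green 315 [319.5 197. ] [ 0.6307 -0.0422  0.093 ]
green 114 [300.4 196.4] [0.6318 0.0097 0.093 ]
green 604 [287.8 229.2] [0.5414 0.0426 0.093 ]
green 76 [336.8 262.5] [ 0.454  -0.0883  0.093 ]
red 20 [306.3 214.4] [ 0.5855 -0.0071  0.075 ]
```

View pics/e2.png

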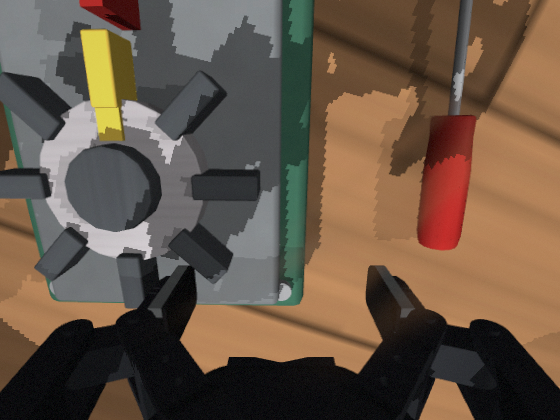

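The yellow tooth is now at the pointer, same angle within noise. Lift clear, close the fingers, and go over the plunger.

```bash
python3 -m pendant '[0,0,-0.3,0,0,0,-0.7,0,0,0,-1,0,0,0,-1,0]' && python3 -m pendant '[0.4,-0.3,0,0,0.85,-0.63,0,0,0.85,-0.63,0,0]' 0 && python3 -m pendant '[0.5,0,0,0,0.86,0,0,0,0.86,0,0,0,0.86,0,0,0]'
python3 - <<'E'
from off import *
t=arm.read_camera("top");find(arm.get_calibration("top"),t)
s=arm.get_state();plan(np.array([.5188,-.0326]),np.radians(20.7),{"strike":(.12,0,.093)},s);print(s["eef_pos"],s["ft_force"],s["width"])
b=arm.read_camera("side");u,v=proj(arm.get_calibration("side"),(.6,0,.1)).astype(int)
cv2.imwrite("pics/s1.png",cv2.resize(b[v-60:v+60,u-60:u+60],(480,480),interpolation=cv2.INTER_CUBIC)[:,:,::-1])
E
```

```text
time_s: 10.15
eef_pos: [0.4959, -0.1111, 0.1488]
tcp_rot: [3.086, 0.57, 0.007]
ft_force: [-0.8, 1.0, -0.2]
width: 0.085
time_s: 10.52
eef_pos: [0.5517, -0.0182, 0.1449]
tcp_rot: [-3.087, -0.576, 0.002]
ft_force: [-0.6, -0.7, -0.3]
width: 0.0316
time_s: 11.02
eef_pos: [0.63, 0.0087, 0.145]
tcp_rot: [-3.089, -0.569, 0.005]
ft_force: [-0.3, -0.7, -0.6]
width: -0.0002
yellow 22 [309.1 221.5] [ 0.5657 -0.0149  0.076 ]
green 79 [312.2 196.2] [ 0.6327 -0.0224  0.093 ]
green 80 [300.3 198.1] [0.627  0.0099 0.093 ]
green 236 [282.8 205. ] [0.6074 0.0571 0.093 ]
green 324 [336.9 243.2] [ 0.5053 -0.0887  0.093 ]
red 21 [306.5 214.7] [ 0.5846 -0.0077  0.075 ]
tool x yaw 20.87 marker 20.7
strike [0.6311 0.0098 0.093 ] tool [ 1.5 -0.7 52.4] mm
[0.62997397 0.00865447 0.1453914 ] [-1.09170878 -0.36806601  0.22745399] -8.894762407160451e-05
```

View pics/s1.png

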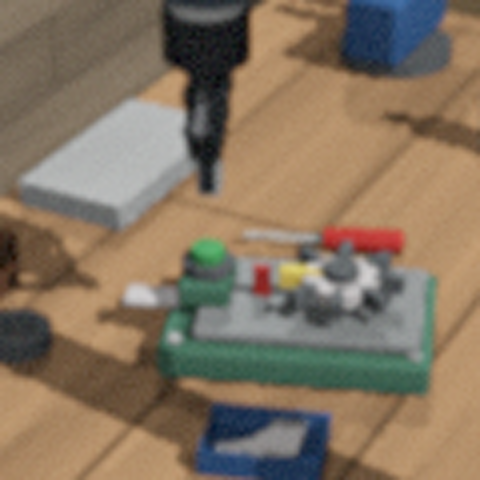

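The side view shows the yellow tooth at the red pointer (about 290,275) and the shut fingertip above the green plunger. Descending to 0.097, then pressing.

```bash
python3 -m pendant '[0.01,-0.01,0.25,0,0.01,-0.01,0.45,0,0.01,-0.01,0.48,0,0.01,-0.01,0.48,0,0.01,-0.01,0.48,0]' && python3 -m pendant '[0,0,0.02,0,0,0,0.04,0,0,0,0.06,0,0,0,0.08,0,0,0,0.09,0,0,0,0.09,0]'; python3 -m pendant '[0,0,0.01,0,0,0,0.02,0,0,0,0.02,0]'
```

```text
time_s: 11.75
eef_pos: [0.6327, 0.0104, 0.0995]
tcp_rot: [3.089, 0.569, 0.003]
ft_force: [-0.1, -0.3, -0.0]
width: 0.0001
time_s: 12.5
eef_pos: [0.6322, 0.0107, 0.0895]
tcp_rot: [3.089, 0.57, 0.0]
ft_force: [-0.2, 0.2, 4.2]
width: -0.0002
time_s: 12.88
eef_pos: [0.6322, 0.0107, 0.0874]
tcp_rot: [3.089, 0.57, 0.0]
ft_force: [-1.0, 0.3, 5.4]
width: 0.0
```

```bash
python3 -m pendant '[0,0,0.01,0,0,0,0.02,0,0,0,0.02,0]'; python3 -m pendant '[0,0,0.01,0,0,0,0.01,0,0,0,0.01,0]';  python3 -m pendant '[0,0,0.01,0,0,0,0.01,0,0,0,0.01,0]'
```

```text
time_s: 13.25
eef_pos: [0.6322, 0.0107, 0.0854]
tcp_rot: [3.089, 0.57, 0.0]
ft_force: [-2.3, 1.3, 6.0]
width: -0.0
time_s: 13.62
eef_pos: [0.6322, 0.0107, 0.085]
tcp_rot: [3.089, 0.57, 0.001]
ft_force: [-3.1, 0.6, 9.2]
width: 0.0003
time_s: 14.0
eef_pos: [0.6322, 0.0107, 0.0849]
tcp_rot: [3.089, 0.57, 0.001]
ft_force: [-4.4, 1.0, 14.5]
width: 0.0
```

The plunger bottomed at 0.085: force rose to 14.5 N with no further travel. Retract and check.

```bash
python3 -m pendant '[0,0,-0.03,0,0,0,-0.08,0,0,0,-0.15,0,0,0,-0.4,0,0,0,-0.8,0,0,0,-1,0]' && python3 -m pendant '[-0.5,0.3,-0.2,0,-1,0.6,-0.4,0,-1,1,-0.6,0,-1,1,-0.6,0]' && python3 -m pendant '[-0.5,0.5,0,0,-1,1,0,0,-1,1,0,0,-1,1,0,0,-1,1,0,0]'
python3 - <<'E'
from off import *
ims=[]
for c in ("top","side"):
    im=arm.read_camera(c); cal=arm.get_calibration(c); print(c); find(cal,im)
    u,v=proj(cal,(.54,-.02,.06)).astype(int)
    ims.append(cv2.resize(im[v-75:v+75,u-75:u+75],(400,400),interpolation=cv2.INTER_CUBIC))
    for t in ("tag_tray","punch","strike_top"): print(t,[np.round(d["centre"],3) for d in arm.boxes_of(c,t)[:1]])
cv2.imwrite("pics/f.png",np.hstack(ims)[:,:,::-1]); print(arm.get_state()["ft_force"])
E
```

```text
time_s: 14.75
eef_pos: [0.6328, 0.0105, 0.1853]
tcp_rot: [3.089, 0.57, 0.003]
ft_force: [0.6, -0.0, -0.6]
width: -0.0002
time_s: 15.25
eef_pos: [0.5753, -0.1216, 0.2448]
tcp_rot: [3.088, 0.564, 0.004]
ft_force: [-0.1, 0.5, 0.0]
width: 0.0003
time_s: 15.88
eef_pos: [0.5171, -0.2459, 0.243]
tcp_rot: [-3.088, -0.572, -0.0]
ft_force: [-0.9, 0.9, 0.8]
width: -0.0
top
yellow 53 [310.4 225.2] [ 0.5555 -0.0185  0.076 ]
green 1195 [308.  226.3] [ 0.5499 -0.0115  0.093 ]
green 115 [300.5 196.5] [0.6315 0.0094 0.093 ]
red 21 [306.3 214.6] [ 0.5849 -0.0071  0.075 ]
tag_tray [array([0.499, 0.152, 0.008])]
punch [array([0.774, 0.104, 0.017])]
strike_top [array([0.628, 0.01 , 0.094])]
side
yellow 21 [277.5 212.6] [ 0.5547 -0.0029  0.076 ]
green 46 [256.5 207.2] [0.6242 0.0241 0.093 ]
green 589 [275.  232.9] [0.4936 0.1379 0.093 ]
red 90 [295.7 203.2] [ 0.5261 -0.0948  0.075 ]
red 16 [270.  213.8] [0.5751 0.0152 0.075 ]
tag_tray [array([0.502, 0.149, 0.014])]
punch []
strike_top []
[ 0.94121056 -0.32801579 -0.34294003]
```

View pics/f.png

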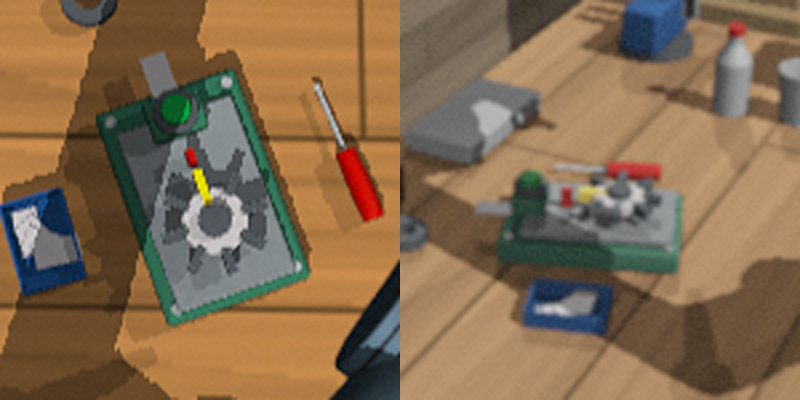

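The yellow tooth is at the pointer and marker, tray and punch are where they were. The side centroid of the plunger is 0.9 px lower, so I'll check that it came back up by its top edge.

Run:
```python
from off import *
a=cv2.imread("pics/side0.png")[:,:,::-1]; b=arm.read_camera("side"); cal=arm.get_calibration("side")
for z in (.093,.085): print(z,proj(cal,(.6315,.0097,z)).round(1))
for im in (a,b):
    m=cv2.inRange(cv2.cvtColor(np.ascontiguousarray(im),cv2.COLOR_RGB2HSV),(45,80,20),(85,255,255))[198:216,250:264]>0
    print("green per row from 198",m.sum(1))
```

```text
0.093 [256.7 204.9]
0.085 [256.7 206.8]
green per row from 198 [ 0  0  0  0  0  4  8 10 10  9  8  7  3  0  0  1  8 13]
green per row from 198 [ 0  0  0  0  0  0  3  6  7  8  8  8  5  0  0  0  3 11]
```

Run:
```python
from off import *
a=cv2.imread("pics/side0.png")[:,:,::-1]; b=arm.read_camera("side")
for im in (a,b):
    g=im[198:220,254:260].astype(float).mean(1); print((g[:,1]-g[:,0]).round().astype(int))
ims=[cv2.resize(np.ascontiguousarray(im[190:225,238:278]),(400,350),interpolation=cv2.INTER_NEAREST) for im in (a,b)]
cv2.imwrite("pics/g.png",np.hstack(ims)[:,:,::-1])
```

```text
[-26 -24 -26 -26 -13  26  66  79  80  78  70  56  30  11   0  10  28  39
  38  35  35  31]
[-36 -36 -37 -37 -33 -17  17  47  53  50  48  41  24   8  -1   4  14  22
  27  26  25  25]
```

View pics/g.png

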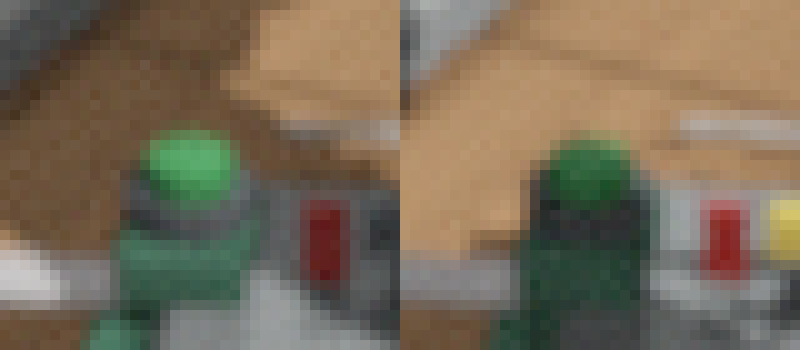

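Compared with the housing, the plunger's edges shifted at most 0.4 px, where a pressed plunger would show 1.9 px, so it is back up. The lighting changed between the pictures, which explains the rest. Handing in.

```bash
python3 -c "
from cell import arm
print(arm.sign_off(), arm.get_state()['time_s'])"
```

```text
the job is handed in; nothing more can be done
the job is handed in; nothing more can be done
```

The tag marker is set and its tag struck, in the order asked, and I handed the job in at about 16 s on the robot's clock.

**Dial:** it started 2 clicks short. I flicked it counter-clockwise twice with one open fingertip, one click each time, and checked in the pictures after each flick. The yellow tooth now rests at the red pointer.

**Plunger:** I pressed it with the shut fingertips until it stopped, 8 mm down, where the force rose from 6 to 14.5 N with no further travel. I then let it come back up and moved the arm well away.

**Last checks:**
- **Marker and tray:** the marker stayed where it was, to within a fraction of a pixel, and the tray to within about 2 mm.
- **Plunger back up:** this was the least certain check. The lighting changed between the side pictures, and the plunger's top edge looked about 0.75 px lower. Measured against the housing that is about 0.4 px, where a plunger still down would show about 1.9 px, so I took it as up.
- **Punch:** the network failed to find it in the last check. From the top camera it reported the collar instead, and from the side camera nothing. The punch shows in its old place in the final picture.
- **Other items:** I did not re-measure the rest of the bench items at the end. The arm stayed clear of them.

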